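# Hold a photometer's sprung light shutter half open for a stray-light check

## Robot

A 7-joint arm with a two-finger parallel gripper is mounted at the origin on the work surface. World frame = base frame: x ahead of the robot, y to its left, z up, the work surface at z = 0. Lengths are in m, angles in rad, forces in N, time in s.
With the tool pointing down it reaches from about 0.425 to 0.925 m from the base axis. Payload 6.8 kg.
Tool frame: the origin (TCP) lies at the very end of the fingers, on their centre line; the grasp point (between the pads) lies robot.tcp_to_grasp behind it (robot.tcp_to_grasp is the distance from the TCP to the grasp point, in m); z points along the fingers, y is the line along which they close (so a half turn about z gives the same grasp; the last joint's range is limited). The gripper opens to 88 mm and grips with 3 to 60 N. Pads are 20 mm wide; open, the fingers measure 115 mm over their backs; the gripper's body (75 mm by 178 mm) begins 61 mm behind the grasp point.
Start: joints at [1.123, 0.477, 0.022, 1.555, -0.011, 1.109, -0.083], TCP at [0.225, -0.636, 0.223] pointing down, gripper open.
Joint ranges: [-2.96, 2.96], [-0.34, 2.1], [-1.41, 1.46], [0.24, 2.44], [-1.37, 4.51], [0.17, 1.92], [-2.96, 2.96]. Speed limits (rad/s): [2.39, 2.39, 3.14, 3.14, 3.14, 3.14, 3.14].

## Interface

Orientations are given as a unit quaternion [x, y, z, w].
In Python, from bench import robot, camrig, sensors gives the robot as it stands (robot), with the cameras (camrig) and the readings (sensors).
- The arm moves only by the tool move_tool, called after "Call:" as name(argument=value, ...) on one line, values as JSON. Schema: {"type":"object","properties":{"motion":{"type":"object","properties":{"ticks":{"type":"array","items":{"type":"array","items":{"type":"number"},"minItems":6,"maxItems":6},"minItems":1,"maxItems":8}},"additionalProperties":false,"required":["ticks"]},"jaw":{"type":"number"},"squeeze":{"type":"number"},"only":{"type":"string"},"quiet":{"type":"boolean"},"lines":{"type":"string"}},"required":["motion"],"additionalProperties":false}. motion is an object whose key "ticks" holds a list of rows, 1 to 8 of them, each of 6 numbers: dx, dy, dz in m, then a rotation vector rx, ry, rz in rad; each row is the pose to reach, as a shift and turn from the pose commanded when the call began, along the tool's axes at that moment; what a row does not reach only later rows make up. A row lasts 1/8 s, in which the tool goes at most 0.0625 m and 0.188 rad, less where a joint would pass 70% of its speed; a pose out of reach is approached as far as the arm can. jaw is the finger opening in m, set as the call begins (left out keeps the last). The fingers move at their own pace and stop on an object; squeeze is the grip in N (left out, the last holds). Time passes only in rows, so rows that do not move let the fingers close. The tool returns the time, the measured TCP pose, the force, the opening and the grip force at its end. only (a regular expression) keeps the lines of the reply that match it, lines (a string "A,B") keeps lines A to B, and quiet returns only ok. Input that does not fit is refused with a message, and nothing moves.
- sensors.read_state(): the state, without advancing time (a new reading comes with each control period).
- camrig.capture(name): name is "scene" or "side" or "wrist"; returns a dict with "frame" (400x640x3 uint8, blue, green, red), "fx", "fy", "cx", "cy" (pixels), "k1" (the pictures are not rectified: a ray, as slopes to the right and down, at radius r is drawn at 1 + k1 r^2 times it, then the intrinsics apply), "world_to_cam" (4x4, takes a point from world to camera coordinates). Camera axes: x right, y up, looking along -z (the intrinsics and any distortion apply to the point x, -y, -z); pixel columns grow to the right and rows downward; lengths in m; the calibration is good to about 2 mm. A picture is of the moment at which its call begins. There is no depth.
- robot.finish_job(): hands the job in; it is judged then, once.
The state is a dict: "time": time; "q": joint angles; "qd": joint speeds; "effort": joint torques, N m; "ee_pos": TCP position; "tcp_rot": TCP orientation; "wrist_force": force on the tool from outside, world axes, zero at the start; "wrist_torque": the same for the moment, N m; "gripper_width": finger opening in m; "finger_force": force on a finger pad.
Only numpy, scipy, OpenCV 4.12 (cv2) and the standard library are available. Lean on these libraries where they do the work, as an engineer would, in place of code of your own. Each camera call takes 0.05 s, during which the arm holds its last target. There are 200 camera calls.

## Task

For the stray-light check on the bench photometer, first lay the aluminium ruler flat on its deck as a travel scale, long edge flush against the front guide rail of the light shutter and about centred on that rail, and let go of it. Then slide the shutter open against its spring to half its travel, so that two of the four cuvette wells are uncovered, never so far that the third comes fully into the light, and finish the program still holding it there: it snaps shut if released. Leave the ruler lying flush and do not disturb the tubes, the rack or the jar.

Things in the scene. Friction and masses are not known exactly. Their poses are not given: they have to be found in the camera images.
- photometer: Bench photometer, fixed, 280 mm deep (its x, from its sloping console near the robot to its back), 360 mm wide (its y), flat deck 100 mm above the bench. Origin: centre of its underside. Yaw within 0.25 rad; stands left or right of the robot's middle. Console: x -140 to -90 mm, no higher than the deck; bare deck from there to the front rail. Tubes stand in wells at x = 116 mm.
- rail_face (a point): Foot of the front face of the front guide rail, at deck level (100 mm above the bench), at the middle of the rail's 200 mm length; axes parallel to the photometer's. The rail runs along y, is 10 mm wide and 12 mm high. The ruler goes on its -x side. A like rail 70 mm behind carries the shutter's other side.
- wells_mid (a point): Middle of the row of four yellow cuvette wells under the shutter, at deck level (photometer x = 40, y = -45 mm); wells 10 mm wide at y = -30, -10, 10, 30 mm from here, uncovered in this order. At half travel the shutter's -y edge (white line beside it) stands at this point. A grey spring housing, 18 mm high, lies from y = -55 to -133 mm from here.
- shutter (a joint): Opening (m) of the light shutter, a black plate 56 x 86 mm between the rails, top 6 mm above the deck: 0 shut (the start), 0.084 fully open, moving towards the photometer's +y. A spring pulls it shut with 4 N at 0, rising 1.2 N per 10 mm (9 N at half, 14 N fully open), plus 0.5 N of friction. Half travel is 0.042.
- shutter_tab (a point): Middle of the top of the shutter's blue upright tab, 35 mm above the deck; moves with the shutter. The tab is 10 mm thick along the slide (y), 32 mm wide (x), 29 mm high above the plate: pinch it from above across its thickness, or push its -y face. Shut, it is at x = 40, y = -44 mm of the photometer.
- ruler: Aluminium safety ruler, 200 mm long (its x), 60 mm wide (its y), 4 mm thick, 125 to 240 g, flat on the bench on the other side of the robot's middle. Origin: centre of its underside. A blue grip rib, 12 mm wide, 160 mm long, runs along its middle, its top 20 mm above the underside: pinch it from above. Both long edges are alike.
- tube_a: Blood tube, 13 mm wide, 84 mm high with its blue cap, standing loose 45 mm deep in an incubator well of the photometer (at x = 116, y = -75 mm). Bystander. Origin at its foot.
- tube_b: Blood tube, 13 mm wide, 84 mm high with its blue cap, standing loose 45 mm deep in an incubator well of the photometer (at x = 116, y = -15 mm). Bystander. Origin at its foot.
- tube_c: Blood tube, 13 mm wide, 84 mm high with its blue cap, standing loose 45 mm deep in an incubator well of the photometer (at x = 116, y = 75 mm). Bystander. Origin at its foot.
- rack: White rack of blue-capped tubes, 70 x 210 mm, 88 mm high, on the bench behind. Bystander. Origin: centre of its underside.
- jar: White specimen jar with orange cap, 64 mm wide, 75 mm high, on the bench behind. Bystander. Origin: centre of its underside.

How it is judged:
By the outcome, as a careful person would: the job done as asked, in the order asked, and still so for the second after the job is handed in, while the arm keeps its last pose, push and grip.
It also fails if it takes over 58 s, if anything falls off the work surface, if the arm or the gripper's body presses on something with over 40 N, if the wrist force passes 120 N, or if a joint passes its speed limit or range.

## Working session

There is one attempt and no reset: what is moved stays moved. The work goes in short steps, Python scripts to look and compute and a tool call to move; the robot and the scene stay as the last step left them, time stands still between calls to the robot, and variables do not carry over. Pictures are saved under pics/ and viewed, at most 12 in all, crops included, and the job is handed in when it is done.

```bash
mkdir -p pics; ls
```

Run:
```python
from bench import robot, camrig, sensors
import cv2,numpy as np
for n in("scene","side"):
    c=camrig.capture(n); cv2.imwrite(f"pics/{n}0.png",c["frame"]); print(n,c["fx"],c["fy"],c["cx"],c["cy"],c["k1"]); print(np.round(c["world_to_cam"],3).tolist())
s=sensors.read_state(); print(s); print(robot.tcp_to_grasp)
```

```text
bench.py
pics
scene 411.98614215650167 411.98614215650167 315.753285206314 203.58456588525675 -0.04589280512157033
[[0.742, 0.671, 0.016, -0.454], [-0.427, 0.453, 0.783, 0.211], [0.517, -0.587, 0.622, -1.233], [0.0, 0.0, 0.0, 1.0]]
side 382.59212555979684 382.59212555979684 325.8824943171803 199.52950482511133 0.015980000112007564
[[-0.983, -0.181, -0.019, 0.619], [0.088, -0.567, 0.819, -0.164], [-0.159, 0.803, 0.574, -0.641], [0.0, 0.0, 0.0, 1.0]]
{'time': 0.1, 'q': array([ 1.12290276,  0.47770902,  0.02238325,  1.55630757, -0.01149399,
        1.10930473, -0.0831069 ]), 'qd': array([-0.00035455, -0.00298406,  0.00225017, -0.00298794, -0.00305715,
       -0.00135969, -0.00013708]), 'effort': array([ 3.91319758e-03, -5.84093499e+01,  1.53991140e+00, -2.73314416e+01,
       -5.41626045e-02,  1.31101836e-02,  9.99225108e-05]), 'ee_pos': array([ 0.22476253, -0.63592362,  0.22180439]), 'tcp_rot': array([ 9.85603582e-01,  1.69070810e-01, -2.03421444e-04, -7.73689299e-04]), 'wrist_force': array([ 0.26743981, -0.06705238, -0.74539157]), 'wrist_torque': array([-0.04650482, -0.02373522, -0.02886914]), 'finger_force': 0.0, 'gripper_width': 0.08768770786629516}
0.0187
```

View pics/scene0.png

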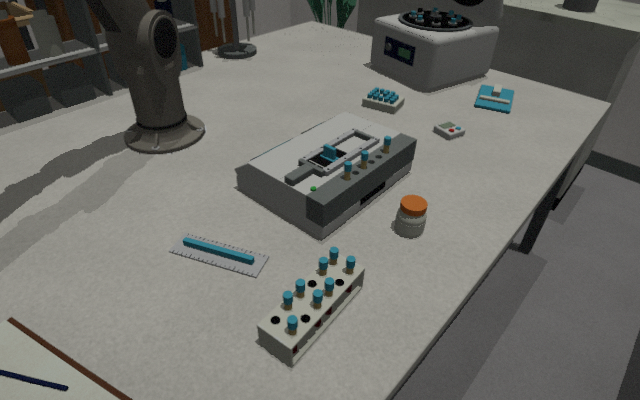

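View pics/side0.png

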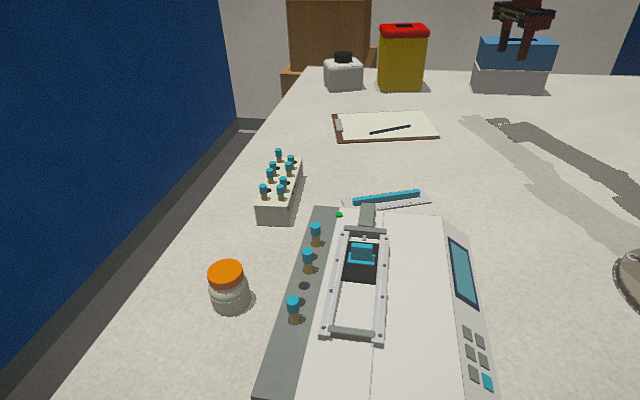

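The scene view shows the ruler with its blue rib at about (218,250), the photometer at (330,170) with its tab at (329,152) and tube caps at (348,170), (364,158) and (387,143). The side view shows the tab at (362,252), the rails between x 335 and 385, the tubes at (316,230), (307,255) and (292,303), and the rib at (388,197).

Create h.py:
```python
import numpy as np,cv2
from bench import robot, camrig, sensors
def K(c): return np.array([[c["fx"],0,c["cx"]],[0,c["fy"],c["cy"]],[0,0,1]]),np.array([c["k1"],0,0,0,0.])
F=np.diag([1,-1,-1.])
def proj(c,P):
    k,d=K(c);W=np.array(c["world_to_cam"]);p=(np.atleast_2d(P)@W[:3,:3].T+W[:3,3])@F
    return cv2.projectPoints(p,np.zeros(3),np.zeros(3),k,d)[0][:,0]
def ray(c,uv):
    k,d=K(c);W=np.array(c["world_to_cam"]);n=cv2.undistortPoints(np.array(uv,float).reshape(1,1,2),k,d)[0,0]
    R=W[:3,:3];v=R.T@F@np.array([n[0],n[1],1]);return -R.T@W[:3,3],v/np.linalg.norm(v)
def plane(c,uv,z):
    o,v=ray(c,uv);return o+v*(z-o[2])/v[2]
def tri(obs):
    A=np.zeros((3,3));b=np.zeros(3);L=[]
    for c,uv in obs:
        o,v=ray(c,uv);M=np.eye(3)-np.outer(v,v);A+=M;b+=M@o;L.append((M,o))
    p=np.linalg.solve(A,b);return p,[round(1e3*np.linalg.norm(M@(p-o)),1) for M,o in L]
def blue(c,roi=None,amin=12):
    h=cv2.cvtColor(c["frame"],cv2.COLOR_BGR2HSV);m=cv2.inRange(h,(88,110,60),(108,255,255))
    n,l,s,ce=cv2.connectedComponentsWithStats(m)
    return [(s[i].tolist(),ce[i],l==i) for i in range(1,n) if s[i,4]>=amin]
```

Run:
```python
from h import *
for n in("scene","side"):
    c=camrig.capture(n)
    for s,ce,m in blue(c):
        if 140<s[1]<340: print(n,s,ce.round(1))
        if s[4]>250 and 140<s[1]<340 and s[2]>40: print(cv2.minAreaRect(np.argwhere(m)[:,::-1].astype(np.float32)), cv2.boxPoints(cv2.minAreaRect(np.argwhere(m)[:,::-1].astype(np.float32))).tolist())
a=camrig.capture("scene")["frame"][110:240,225:430];b=camrig.capture("side")["frame"][195:360,245:405]
cv2.imwrite("pics/c1.png",np.vstack([cv2.resize(x,(480,int(480*x.shape[0]/x.shape[1])),interpolation=cv2.INTER_CUBIC)[:300] if 0 else cv2.resize(x,(460,290),interpolation=cv2.INTER_CUBIC) for x in(a,b)]))
```

```text
scene [320, 144, 19, 18, 108] [330.  153.1]
scene [361, 150, 7, 10, 41] [364.8 153.9]
scene [344, 161, 8, 11, 50] [348.2 165.1]
scene [183, 237, 71, 27, 385] [219.4 249.2]
((218.35385131835938, 249.30819702148438), (73.65104675292969, 7.099978446960449), 16.53483772277832) [[182.04086303710938, 242.23089599609375], [184.06149291992188, 235.42453002929688], [254.66683959960938, 256.385498046875], [252.64620971679688, 263.1918640136719]]
scene [330, 247, 8, 12, 68] [334.1 251.8]
scene [320, 257, 8, 13, 72] [323.7 262.2]
scene [347, 256, 8, 12, 67] [351.1 260.6]
scene [296, 279, 9, 14, 86] [300.6 284.4]
scene [325, 278, 9, 13, 78] [329.7 282.8]
scene [313, 289, 10, 14, 79] [318.1 294.4]
scene [283, 291, 10, 13, 85] [287.8 296.1]
scene [288, 315, 9, 15, 93] [292.4 321.2]
side [275, 148, 6, 9, 36] [277.9 151.8]
side [285, 155, 9, 16, 64] [289.1 162.1]
side [266, 161, 10, 17, 82] [270.7 169. ]
side [280, 176, 6, 7, 30] [282.4 178.7]
side [277, 183, 10, 12, 59] [280.3 188.3]
side [259, 184, 8, 10, 51] [262.5 188.2]
side [353, 189, 67, 12, 203] [385.6 194.7]
side [364, 199, 26, 4, 32] [376.2 201.1]
side [353, 202, 9, 4, 16] [356.4 203.7]
side [310, 222, 10, 15, 106] [314.8 228.5]
side [347, 242, 29, 23, 392] [360.5 253.5]
side [302, 248, 11, 15, 128] [307.  254.6]
side [286, 295, 13, 19, 178] [292.3 303.4]
```

View pics/c1.png

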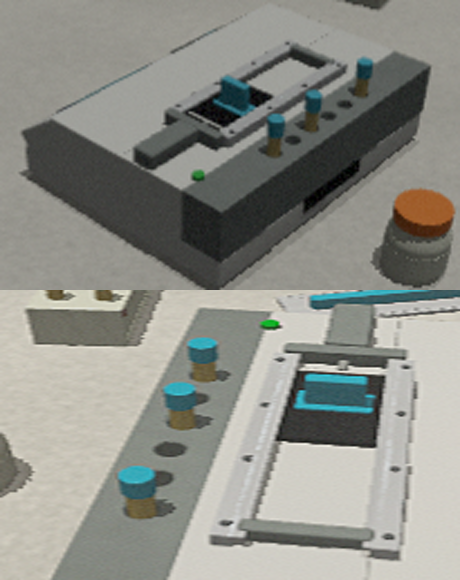

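Run:
```python
from h import *
S=camrig.capture("scene");D=camrig.capture("side")
bl=[ce for s,ce,m in blue(S) if 375<s[0]<400 and 120<s[1]<145];print(bl)
T=[]
for n,a,b in[("a",(348.2,165.1),(314.8,228.5)),("b",(364.8,153.9),(307,254.6)),("c",bl[0],(292.3,303.4))]:
    p,e=tri([(S,a),(D,b)]);T.append(p);print(n,p.round(4),e)
d=T[2]-T[0];yaw=np.arctan2(-d[0],d[1]);print("dist",np.linalg.norm(d),"yaw",yaw)
R=np.array([[np.cos(yaw),-np.sin(yaw)],[np.sin(yaw),np.cos(yaw)]])
o=np.mean([T[i][:2]-R@np.array([.116,y]) for i,y in enumerate((-.075,-.015,.075))],0);print("origin",o)
# tab top: top corners
p,e=tri([(S,(330,153.1)),(D,(360.5,253.5))]);print("tab mid",p,e,"pred",o+R@[.04,-.044])
# plane points in photometer frame; crop->px scale: scene 205x130->460x290 ; side 160x165->460x290
def sc(x,y):return (225+x*205/460,110+y*130/290)
def sd(x,y):return (245+x*160/460,195+(y-290)*165/290)
for nm,c,uv,z in[("side railfront foot far",D,sd(413,357),.112),("side railfront near foot",D,sd(400,556),.1),("side nearL",D,sd(210,542),.1),
  ("scene rail front left corner top",S,sc(168,108),.112),("scene rail far top",S,sc(291,41),.112),("scene tip rr",S,sc(348,70),.1)]:
    print(nm,(R.T@(plane(c,uv,z)[:2]-o)).round(4))
# ruler rib
for uv in [(182.5,238.5),(254,260.5)]: print("rib",plane(S,uv,.018).round(4))
for s,ce,m in blue(D):
    if s[0]==353: 
        q=np.argwhere(m)[:,::-1];print(q[q[:,0].argmin()],q[q[:,0].argmax()])
```

```text
[array([388.03030303, 139.51515152])]
a [0.6299 0.0791 0.1318] [np.float64(0.3), np.float64(0.3)]
b [0.6288 0.1394 0.1322] [np.float64(0.2), np.float64(0.2)]
c [0.6285 0.2289 0.1317] [np.float64(1.2), np.float64(1.2)]
dist 0.14979233695510932 yaw 0.009775985606853041
origin [0.51302028 0.15301373]
tab mid [0.5544995  0.10847256 0.1166927 ] [np.float64(0.6), np.float64(0.6)] pred [0.5534485  0.10940686]
side railfront foot far [ 0.0006 -0.105 ]
side railfront near foot [-0.0024  0.095 ]
side nearL [0.0789 0.0968]
scene rail front left corner top [ 0.0021 -0.1028]
scene rail far top [0.006  0.0952]
scene tip rr [0.0797 0.1035]
rib [ 0.45   -0.2339  0.018 ]
rib [ 0.6055 -0.1737  0.018 ]
[353 198] [419 190]
```

Call:
move_tool(motion={"ticks":[[0.05, -0.035, 0, 0, 0, 0], [0.1, -0.07, 0, 0, 0, 0], [0.15, -0.105, 0, 0, 0, 0], [0.2, -0.14, 0, 0, 0, 0], [0.25, -0.175, 0, 0, 0, 0], [0.3, -0.21, 0, 0, 0, 0], [0.35, -0.245, 0, 0, 0, 0], [0.38, -0.266, 0, 0, 0, 0]]}, jaw=0.06, squeeze=20)

```text
time: 1.4
ee_pos: [0.4965, -0.2557, 0.223]
tcp_rot: [0.985, 0.171, 0.001, -0.0]
wrist_force: [0.4, 0.4, 0.3]
gripper_width: 0.0597
finger_force: 0.0
```

Run:
```python
from h import *
s=sensors.read_state();from scipy.spatial.transform import Rotation as Ro
print(s["ee_pos"],Ro.from_quat(s["tcp_rot"]).as_matrix().round(3).tolist())
W=camrig.capture("wrist");cv2.imwrite("pics/w1.png",W["frame"]);M=np.array(W["world_to_cam"]);print((-M[:3,:3].T@M[:3,3]).round(3),M[:3,:3].round(2).tolist())
for s,ce,m in blue(W,amin=200): print(s,ce,cv2.minAreaRect(np.argwhere(m)[:,::-1].astype(np.float32)))
```

```text
[ 0.49649811 -0.2556661   0.22297977] [[0.942, 0.337, 0.001], [0.337, -0.942, 0.001], [0.001, -0.0, -1.0]]
[ 0.57  -0.229  0.386] [[0.34, -0.94, -0.0], [0.9, 0.32, -0.29], [0.27, 0.1, 0.96]]
[273, 160, 10, 36, 207] [277.34299517 179.56038647] ((277.1438293457031, 177.6571044921875), (35.255069732666016, 7.782723426818848), 86.18592071533203)
```

View pics/w1.png

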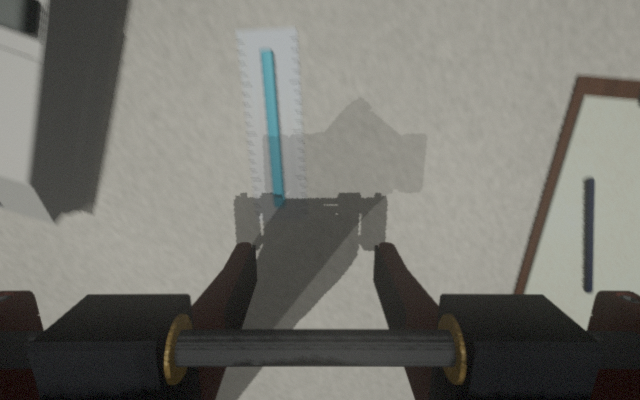

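The wrist view shows the ruler, with its rib running from (267,50) to (279,206), so a slight turn is needed and the tool must move on to reach it.

Run:
```python
from h import *
W=camrig.capture("wrist");S=camrig.capture("scene")
P=[plane(W,uv,.02) for uv in((266.5,49),(279,206))];print(np.round(P,4),"len",np.linalg.norm(P[0]-P[1]))
d=P[0]-P[1];print("ang",np.arctan2(d[1],d[0]),"mid",(P[0]+P[1])/2)
for a,b in(((266.5,50),(253,259)),((279,205),(184.5,239))):print(tri([(W,a),(S,b)]))
print(proj(S,P))
```

```text
[[ 0.6025 -0.1634  0.02  ]
 [ 0.4568 -0.2241  0.02  ]] len 0.15789679807000068
ang 0.3946955836350595 mid [ 0.52966547 -0.19376834  0.02      ]
(array([ 0.60023276, -0.16673825,  0.01548936]), [np.float64(4.2), np.float64(4.2)])
(array([ 0.45364002, -0.22716048,  0.01444017]), [np.float64(4.1), np.float64(4.1)])
[[256.84407594 256.28648478]
 [188.19154424 236.97554975]]
```

Call:
move_tool(motion={"ticks":[[0.025, -0.022, 0.04, 0, 0, -0.025], [0.05, -0.044, 0.08, 0, 0, -0.05], [0.05, -0.044, 0.1, 0, 0, -0.05], [0.05, -0.044, 0.1, 0, 0, -0.05]]})

```text
time: 2.05
ee_pos: [0.5253, -0.202, 0.1212]
tcp_rot: [0.981, 0.193, -0.002, -0.0]
wrist_force: [0.1, 0.7, 0.1]
gripper_width: 0.0598
finger_force: 0.0
```

Run:
```python
from h import *
S=camrig.capture("scene");D=camrig.capture("side");W=camrig.capture("wrist")
print(tri([(S,(253,259)),(D,(354,197))]),tri([(S,(184.5,239)),(D,(419.5,191))]))
cv2.imwrite("pics/w2.png",W["frame"]);s=sensors.read_state();print(s["ee_pos"],s["tcp_rot"])
for nm,P in(("tcp",s["ee_pos"]),):print(proj(S,P),proj(D,P),proj(W,P),proj(W,P-[0,0,.09]))
```

```text
(array([ 0.5989947 , -0.17415125,  0.02036753]), [np.float64(3.4), np.float64(3.4)]) (array([ 0.45074282, -0.23082599,  0.01562387]), [np.float64(0.8), np.float64(0.8)])
[ 0.52729317 -0.20248135  0.12378926] [9.81283734e-01 1.92565303e-01 6.08729285e-04 6.83284383e-04]
[[210.01466104 208.14967454]] [[388.80497502 153.34720331]] [[315.8124572  261.61944733]] [[315.41436205 209.15430518]]
```

View pics/w2.png

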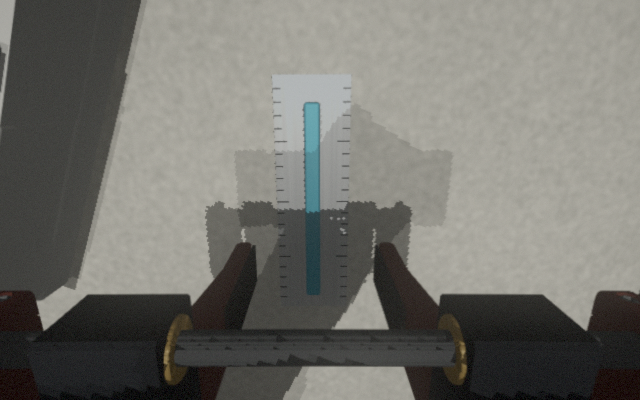

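The rib runs from (312,103) to (314,294), nearly centred between the fingers, whose midline is at about x 315.

Run:
```python
from h import *
from scipy.spatial.transform import Rotation as Ro
W=camrig.capture("wrist");s=sensors.read_state();R=Ro.from_quat(s["tcp_rot"]).as_matrix()
P=np.array([plane(W,uv,.02) for uv in((312,102),(314,295))]);d=P[0]-P[1];m=P.mean(0)
print(P.round(4),np.linalg.norm(d),"ang",np.arctan2(d[1],d[0]),"toolang",np.arctan2(R[1,0],R[0,0]));print("in tool",R.T@(m-s["ee_pos"]),m,s["ee_pos"])
```

```text
[[ 0.5988 -0.1707  0.02  ]
 [ 0.4515 -0.2324  0.02  ]] 0.15968347303373967 ang 0.3961379882076256 toolang 0.38785030170975726
in tool [-0.00203278 -0.00179742  0.10394729] [ 0.52511098 -0.20154991  0.02      ] [ 0.52747347 -0.20232233  0.12395299]
```

Call:
move_tool(motion={"ticks":[[-0.002, -0.0018, 0.04, 0, 0, -0.008], [-0.002, -0.0018, 0.08, 0, 0, -0.008], [-0.002, -0.0018, 0.105, 0, 0, -0.008], [-0.002, -0.0018, 0.117, 0, 0, -0.008], [-0.002, -0.0018, 0.117, 0, 0, -0.008], [-0.002, -0.0018, 0.117, 0, 0, -0.008]]}, jaw=0.035)

```text
time: 3.0
ee_pos: [0.5254, -0.2003, 0.0069]
tcp_rot: [0.98, 0.197, 0.001, 0.001]
wrist_force: [0.4, 0.1, -0.4]
gripper_width: 0.035
finger_force: 0.0
```

Call:
move_tool(motion={"ticks":[[0, 0, 0, 0, 0, 0], [0, 0, 0, 0, 0, 0], [0, 0, 0, 0, 0, 0], [0, 0, 0, 0, 0, 0]]}, jaw=0.0, squeeze=40)

```text
time: 3.5
ee_pos: [0.5248, -0.2001, 0.0061]
tcp_rot: [0.98, 0.198, 0.0, 0.0]
wrist_force: [0.4, -0.2, 5.1]
gripper_width: 0.0116
finger_force: 40.0
```

Call:
move_tool(motion={"ticks":[[0, 0, -0.02, 0, 0, 0], [0, 0, -0.06, 0, 0, 0], [0, 0, -0.11, 0, 0, 0], [0, 0, -0.15, 0, 0, 0], [0, 0, -0.17, 0, 0, 0], [0, 0, -0.17, 0, 0, 0]]})

```text
time: 4.25
ee_pos: [0.5252, -0.2001, 0.1768]
tcp_rot: [0.98, 0.198, 0.001, 0.001]
wrist_force: [-0.5, -0.0, -1.8]
gripper_width: 0.0119
finger_force: 40.0
```

Call:
move_tool(motion={"ticks":[[0.01, -0.044, 0, 0, 0, -0.14], [0.02, -0.088, 0, 0, 0, -0.29], [0.03, -0.132, 0, 0, 0, -0.44], [0.04, -0.176, 0, 0, 0, -0.59], [0.05, -0.22, 0, 0, 0, -0.74], [0.06, -0.264, 0, 0, 0, -0.89], [0.07, -0.308, 0, 0, 0, -1.04], [0.08, -0.349, 0, 0, 0, -1.18]]})

```text
time: 5.25
ee_pos: [0.4616, 0.1539, 0.1741]
tcp_rot: [0.703, 0.711, -0.001, -0.001]
wrist_force: [0.3, 0.1, -1.3]
gripper_width: 0.0118
finger_force: 40.0
```

Call:
move_tool(motion={"ticks":[[0, 0, 0, 0, 0, 0], [0, 0, 0, 0, 0, 0]]})

```text
time: 5.5
ee_pos: [0.4624, 0.1518, 0.1744]
tcp_rot: [0.705, 0.709, -0.001, -0.0]
wrist_force: [-0.3, -0.4, -2.4]
gripper_width: 0.0117
finger_force: 40.0
```

```bash
python3 - <<'E'
from h import *
s=sensors.read_state();print(s["ee_pos"],s["q"].round(2),2*np.arctan2(s["tcp_rot"][1],s["tcp_rot"][0]))
W=camrig.capture("wrist");cv2.imwrite("pics/w3.png",W["frame"])
E
```

```text
[0.46243064 0.151841   0.17437996] [ 0.07  0.28 -0.6   2.01  0.2   0.91 -0.63] 1.5766606115950696
```

View pics/w3.png

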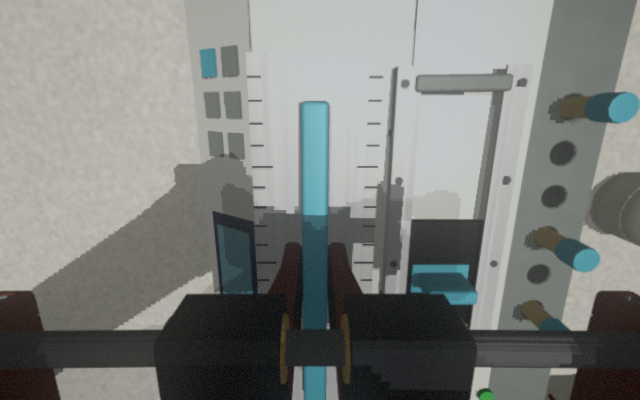

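Run:
```python
from h import *
f=cv2.imread("pics/w3.png");a=f[50:200,370:540]
cv2.imwrite("pics/w3c.png",cv2.resize(a,(680,600),interpolation=cv2.INTER_CUBIC))
g=cv2.cvtColor(f,cv2.COLOR_BGR2GRAY)
for v in(90,110,140,165):print(v,g[v-1:v+2,376:416].mean(0).round().astype(int).tolist())
```

```text
90 [197, 198, 197, 198, 198, 198, 198, 197, 197, 197, 196, 197, 195, 184, 157, 134, 115, 99, 97, 105, 155, 188, 197, 198, 197, 197, 195, 195, 194, 194, 193, 194, 196, 197, 197, 197, 197, 196, 187, 158]
110 [197, 198, 198, 198, 197, 198, 198, 197, 196, 197, 198, 194, 168, 138, 132, 115, 97, 98, 109, 165, 191, 197, 198, 198, 198, 198, 196, 197, 198, 197, 197, 198, 198, 197, 197, 197, 198, 197, 197, 196]
140 [197, 197, 198, 198, 197, 196, 197, 198, 197, 194, 165, 136, 132, 115, 99, 94, 104, 155, 188, 196, 198, 198, 198, 198, 198, 197, 198, 198, 197, 198, 198, 197, 198, 198, 198, 196, 195, 193, 192, 193]
165 [167, 171, 190, 196, 197, 198, 197, 193, 160, 135, 132, 129, 111, 97, 96, 116, 175, 193, 195, 195, 195, 196, 195, 195, 194, 194, 195, 195, 195, 197, 197, 196, 195, 193, 191, 189, 189, 189, 191, 195]
```

View pics/w3c.png

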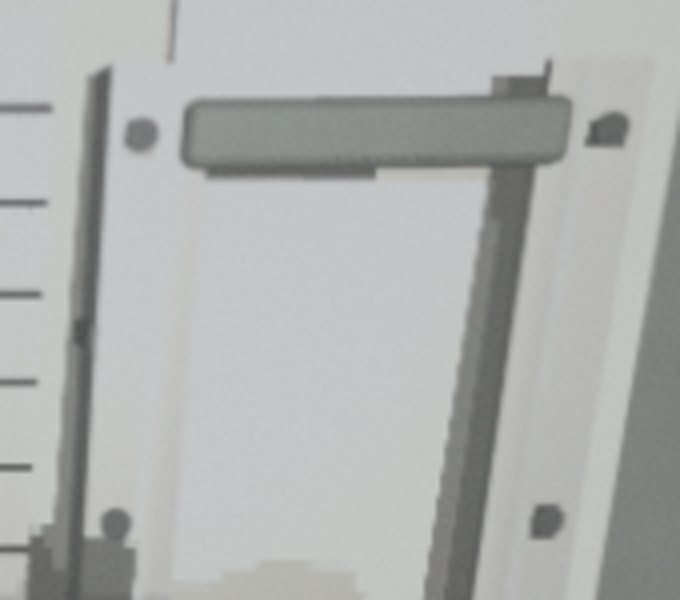

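The crop shows the front rail's front top edge as the dark-to-bright step, from (396,90) to (391.6,165), with the rail's far end at (398,66.5).

Run:
```python
from h import *
W=camrig.capture("wrist");s=sensors.read_state();e=s["ee_pos"];print(e)
P=np.array([plane(W,uv,.112) for uv in((395.9,90),(394.7,110),(392.9,140),(391.5,165))]);print(P.round(4).tolist())
f=np.polyfit(P[:,1],P[:,0],1);print("rail yaw",-np.arctan(f[0]),"x at y=.153",np.polyval(f,.153))
print("far end",plane(W,(398,66.5),.112), "screws z.112",plane(W,(405,83.5),.112),plane(W,(399,181),.112), "backrail screws",plane(W,(522,82.5),.112),plane(W,(506.5,180),.112))
h=cv2.cvtColor(W["frame"],cv2.COLOR_BGR2HSV);m=cv2.inRange(h,(88,100,40),(108,255,255))
zt=e[2]-.0061+.020;Q=[]
for v in range(115,225,15):
    u=np.flatnonzero(m[v,290:340])+290;Q.append(plane(W,((u[0]+u[-1])/2,v),zt))
Q=np.array(Q);g=np.polyfit(Q[:,1],Q[:,0],1);print("rib yaw",-np.arctan(g[0]),"x at tcp y",np.polyval(g,e[1]),"w",u[[0,-1]])
print("rib end",plane(W,(315,101),zt))
S=camrig.capture("scene");
```

```text
[0.46295518 0.1512272  0.17481358]
[[0.5116, 0.2372, 0.112], [0.5117, 0.2255, 0.112], [0.5119, 0.2071, 0.112], [0.5121, 0.191, 0.112]]
rail yaw 0.011994460011638508 x at y=.153 0.5125577650788806
far end [0.51180555 0.25054596 0.112     ] screws z.112 [0.51678898 0.24097613 0.112     ] [0.51778112 0.18042966 0.112     ] backrail screws [0.58702756 0.2414463  0.112     ] [0.58783034 0.18137354 0.112     ]
rib yaw 0.0222223678237452 x at tcp y 0.4634663430216233 w [309 326]
rib end [0.46222478 0.23073721 0.18871358]
```

Call:
move_tool(motion={"ticks":[[0.001, 0.006, 0.02, 0, 0, 0], [0.001, 0.012, 0.04, 0, 0, 0], [0.001, 0.012, 0.055, 0, 0, 0], [0.001, 0.012, 0.062, 0, 0, 0], [0.001, 0.012, 0.062, 0, 0, 0], [0.001, 0.012, 0.062, 0, 0, 0]]})

```text
time: 6.4
ee_pos: [0.4754, 0.1542, 0.1141]
tcp_rot: [0.705, 0.71, 0.0, 0.0]
wrist_force: [0.3, -0.5, -1.3]
gripper_width: 0.0117
finger_force: 40.0
```

Call:
move_tool(motion={"ticks":[[0, 0, 0.003, 0, 0, 0], [0, 0, 0.005, 0, 0, 0], [0, 0, 0.006, 0, 0, 0], [0, 0, 0.006, 0, 0, 0]]})

```text
time: 6.9
ee_pos: [0.4751, 0.1538, 0.1076]
tcp_rot: [0.705, 0.71, -0.0, 0.0]
wrist_force: [-0.0, -0.4, -1.6]
gripper_width: 0.0117
finger_force: 40.0
```

Call:
move_tool(motion={"ticks":[[0, 0, 0.001, 0, 0, 0], [0, 0, 0.002, 0, 0, 0], [0, 0, 0.002, 0, 0, 0]]})

```text
time: 7.28
ee_pos: [0.4752, 0.1539, 0.1061]
tcp_rot: [0.705, 0.71, -0.0, 0.0]
wrist_force: [-2.1, -0.7, 5.5]
gripper_width: 0.0119
finger_force: 40.0
```

Call:
move_tool(motion={"ticks":[[0, 0.002, -0.0006, 0, 0, 0], [0, 0.004, -0.0006, 0, 0, 0], [0, 0.006, -0.0006, 0, 0, 0], [0, 0.006, -0.0006, 0, 0, 0]]})

```text
time: 7.78
ee_pos: [0.4813, 0.1539, 0.1061]
tcp_rot: [0.705, 0.71, 0.0, -0.0]
wrist_force: [-0.6, 0.6, -1.3]
gripper_width: 0.0116
finger_force: 40.0
```

Call:
move_tool(motion={"ticks":[[0, 0.001, 0, 0, 0, 0], [0, 0.001, 0, 0, 0, 0]]})

```text
time: 8.02
ee_pos: [0.482, 0.154, 0.1062]
tcp_rot: [0.705, 0.71, -0.0, -0.0]
wrist_force: [-1.1, -0.2, -2.6]
gripper_width: 0.0117
finger_force: 40.0
```

Call:
move_tool(motion={"ticks":[[0, 0.001, 0.0003, 0, 0, 0], [0, 0.001, 0.0003, 0, 0, 0]]})

```text
time: 8.28
ee_pos: [0.4822, 0.1539, 0.1061]
tcp_rot: [0.704, 0.71, -0.001, -0.0]
wrist_force: [-4.8, -0.9, 6.4]
gripper_width: 0.0118
finger_force: 40.0
```

Call:
move_tool(motion={"ticks":[[0, 0.001, 0, 0, 0, 0], [0, 0.001, 0, 0, 0, 0]]})

```text
time: 8.52
ee_pos: [0.4825, 0.1538, 0.1061]
tcp_rot: [0.704, 0.71, -0.001, -0.0]
wrist_force: [-8.0, -1.8, 7.5]
gripper_width: 0.0117
finger_force: 40.0
```

Call:
move_tool(motion={"ticks":[[0, 0.001, 0, 0, 0, 0], [0, 0.001, 0, 0, 0, 0]]}, squeeze=5)

```text
time: 8.78
ee_pos: [0.4825, 0.1538, 0.1056]
tcp_rot: [0.704, 0.71, -0.002, -0.001]
wrist_force: [-9.3, -0.2, 7.8]
gripper_width: 0.0118
finger_force: 5.0
```

Run:
```python
from h import *
s=sensors.read_state();print(s["wrist_torque"],s["wrist_force"])
W=camrig.capture("wrist");f=W["frame"];cv2.imwrite("pics/w4.png",f)
a=f[60:240,340:440];cv2.imwrite("pics/w4c.png",cv2.resize(a,None,fx=3.3,fy=3.3,interpolation=cv2.INTER_CUBIC))
```

```text
[-0.25449909  2.05200386  0.06110661] [-9.33053863 -0.16760803  7.79290431]
```

View pics/w4.png

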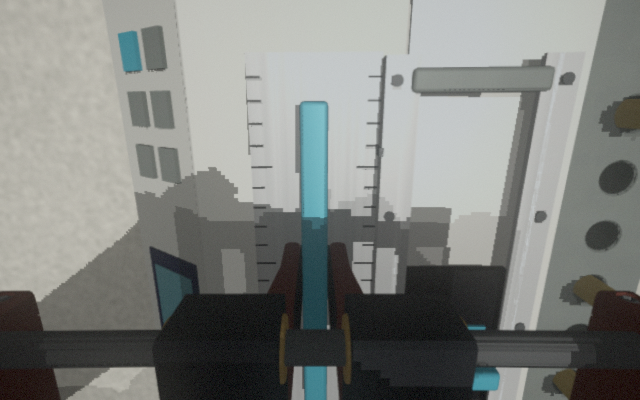

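The ruler's right edge, around x 380, lies against the rail with no visible gap, and the two ends coincide at about v 55. I release it now.

Call:
move_tool(motion={"ticks":[[0, 0, 0, 0, 0, 0], [0, 0, -0.001, 0, 0, 0], [0, 0, -0.001, 0, 0, 0]]}, jaw=0.03)

```text
time: 9.2
ee_pos: [0.4858, 0.1541, 0.1072]
tcp_rot: [0.705, 0.709, 0.001, 0.0]
wrist_force: [0.1, 0.9, -0.3]
gripper_width: 0.03
finger_force: 0.0
```

Call:
move_tool(motion={"ticks":[[0, 0, -0.02, 0, 0, 0], [0, 0, -0.06, 0, 0, 0], [0, 0, -0.1, 0, 0, 0], [0, 0, -0.1, 0, 0, 0], [0, 0, -0.1, 0, 0, 0]]})

```text
time: 9.82
ee_pos: [0.485, 0.1536, 0.2065]
tcp_rot: [0.705, 0.709, -0.0, 0.0]
wrist_force: [0.2, -0.3, 0.5]
gripper_width: 0.0298
finger_force: 0.0
```

Run:
```python
from h import *
W=camrig.capture("wrist");f=W["frame"];s=sensors.read_state();print(s["ee_pos"],s["tcp_rot"],s["wrist_force"])
cv2.imwrite("pics/w5.png",f)
```

```text
[0.48457971 0.15349911 0.20593203] [ 7.04696640e-01  7.09508319e-01 -7.19652641e-04 -2.72284162e-04] [-0.46871593  0.03149223  0.25701818]
```

View pics/w5.png

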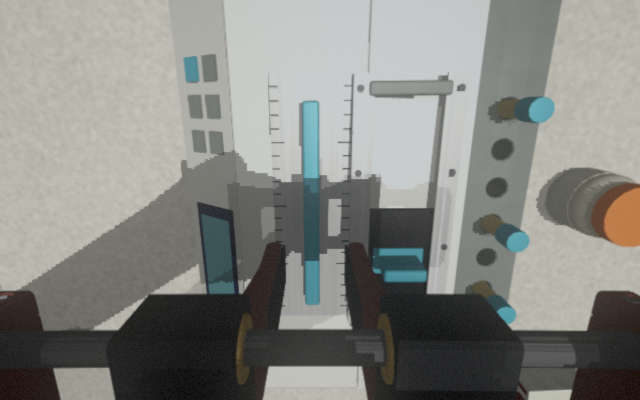

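The ruler lies released, its rib from (311,102) to (312,303) and its right edge by the rail at u of about 353. The tab is at (400,265). Next I check its distance and angle to the rail.

Run:
```python
from h import *
W=camrig.capture("wrist")
h=cv2.cvtColor(W["frame"],cv2.COLOR_BGR2HSV);m=cv2.inRange(h,(88,90,30),(108,255,255));Q=[]
for v in range(110,300,12):
    u=np.flatnonzero(m[v,295:330])+295
    if len(u)>5:Q.append(plane(W,((u[0]+u[-1])/2,v),.12))
Q=np.array(Q);g=np.polyfit(Q[:,1],Q[:,0],1)
for y in(.08,.152,.23):print(y,np.polyval(g,y))
print("rib yaw",-np.arctan(g[0]),"ends y",plane(W,(311,101),.12),plane(W,(312.5,304),.12))
print("rail screws",plane(W,(361,88),.112),plane(W,(358,173),.112),"back",plane(W,(461,87.5),.112),plane(W,(452,173),.112),plane(W,(444,247),.112))
gr=cv2.cvtColor(W["frame"],cv2.COLOR_BGR2GRAY)
for v in(82,92,105,120,135,155,165):print(v,gr[v-1:v+2,336:370].mean(0).astype(int).tolist())
t=[c for c in blue(W,amin=100) if 370<c[1][0]<440][0];print(t[0],t[1]);S=camrig.capture("side");
```

```text
0.08 0.48298780132351815
0.152 0.4819892637455881
0.23 0.48090751470283055
rib yaw 0.013867688424945578 ends y [0.48108956 0.23281048 0.12      ] [0.48290276 0.07492521 0.12      ]
rail screws [0.51576179 0.24164665 0.112     ] [0.51629765 0.18162638 0.112     ] back [0.58495608 0.24217949 0.112     ] [0.58617625 0.18204853 0.112     ] [0.58699719 0.12239457 0.112     ]
82 [203, 202, 203, 204, 203, 203, 202, 203, 202, 202, 203, 202, 202, 202, 202, 199, 166, 124, 147, 188, 202, 203, 202, 202, 201, 201, 200, 201, 203, 203, 202, 203, 203, 202]
92 [203, 203, 204, 203, 204, 204, 203, 202, 203, 203, 203, 202, 203, 203, 203, 200, 166, 128, 166, 195, 202, 203, 201, 192, 178, 174, 180, 186, 198, 202, 203, 202, 203, 200]
105 [204, 204, 203, 204, 203, 203, 204, 203, 203, 202, 203, 203, 204, 203, 200, 163, 119, 119, 184, 202, 203, 203, 203, 204, 204, 204, 202, 204, 204, 203, 203, 203, 202, 204]
120 [204, 204, 202, 203, 203, 203, 203, 204, 202, 203, 203, 204, 203, 202, 198, 160, 119, 145, 191, 202, 203, 203, 203, 203, 203, 204, 204, 203, 203, 203, 204, 204, 203, 202]
135 [203, 202, 202, 202, 202, 203, 203, 203, 203, 202, 204, 203, 203, 199, 160, 114, 114, 162, 193, 203, 202, 202, 202, 203, 202, 203, 203, 203, 203, 203, 203, 203, 202, 203]
155 [199, 199, 199, 201, 202, 202, 201, 186, 167, 159, 153, 158, 162, 124, 100, 101, 131, 187, 201, 202, 203, 203, 203, 202, 203, 202, 203, 203, 203, 203, 203, 202, 201, 199]
165 [197, 196, 198, 200, 199, 201, 200, 198, 197, 199, 199, 198, 195, 154, 126, 114, 146, 190, 200, 200, 201, 201, 200, 201, 201, 201, 201, 202, 202, 203, 201, 200, 198, 198]
[373, 248, 55, 35, 1279] [399.80766224 265.26035966]
```

The ruler is flush: yaw 0.0139 against the rail's 0.012, the rib 30.5 mm from the face, and centred within 2 mm. Next I turn the tool by a quarter and go above the tab.

Call:
move_tool(motion={"ticks":[[-0.006, 0.009, 0, 0, 0, 0.18], [-0.012, 0.018, 0, 0, 0, 0.36], [-0.018, 0.027, 0, 0, 0, 0.54], [-0.024, 0.036, 0, 0, 0, 0.72], [-0.03, 0.045, 0, 0, 0, 0.9], [-0.036, 0.054, 0, 0, 0, 1.08], [-0.042, 0.063, 0, 0, 0, 1.26], [-0.045, 0.068, 0, 0, 0, 1.4]]}, jaw=0.04)

```text
time: 10.98
ee_pos: [0.5533, 0.1089, 0.2057]
tcp_rot: [0.996, 0.086, -0.001, 0.0]
wrist_force: [-0.5, 0.4, 0.4]
gripper_width: 0.04
finger_force: 0.0
```

Call:
move_tool(motion={"ticks":[[0, 0, 0, 0, 0, 0.165], [0, 0, 0, 0, 0, 0.165], [0, 0, 0, 0, 0, 0.165]]})

```text
time: 11.35
ee_pos: [0.5531, 0.1096, 0.2064]
tcp_rot: [1.0, 0.008, -0.0, 0.0]
wrist_force: [0.4, 0.5, 0.7]
gripper_width: 0.0399
finger_force: 0.0
```

Run:
```python
from h import *
W=camrig.capture("wrist");S=camrig.capture("scene");D=camrig.capture("side");s=sensors.read_state();print(s["ee_pos"],s["q"].round(2),"yaw",2*np.arctan2(s["tcp_rot"][1],s["tcp_rot"][0]))
cv2.imwrite("pics/w6.png",W["frame"]);
for n,c in(("W",W),("D",D)):
  for st,ce,m in blue(c,amin=60):print(n,st,ce.round(1))
print(proj(W,[.5528,.1085,.135]),proj(W,s["ee_pos"]))
```

```text
[0.55331987 0.10945822 0.20679199] [-0.07  0.33 -0.29  1.83  0.11  1.   -1.96] yaw 0.014388904355112366
W [117, 92, 25, 26, 497] [129.3 104.2]
W [303, 182, 29, 56, 1122] [317.1 206. ]
W [273, 280, 85, 20, 1359] [316.5 290.2]
W [161, 285, 71, 9, 477] [195.3 290. ]
D [0, 0, 237, 371, 50692] [ 93.3 134.8]
D [614, 9, 26, 66, 481] [630.1  47.6]
D [481, 36, 78, 30, 575] [520.4  42.1]
D [285, 155, 9, 16, 76] [289.2 162.3]
D [266, 161, 11, 17, 86] [271.  168.7]
D [277, 176, 10, 19, 94] [281.1 185.2]
D [311, 222, 9, 15, 115] [315.1 228.8]
D [347, 242, 28, 24, 494] [360.8 253.9]
D [404, 243, 11, 94, 795] [408.9 289.8]
D [302, 248, 11, 15, 134] [307.1 254.7]
D [286, 295, 13, 19, 175] [292.2 303.3]
D [482, 373, 11, 19, 127] [487. 382.]
[[316.81630553 217.39260294]] [[315.70301561 261.59837904]]
```

View pics/w6.png

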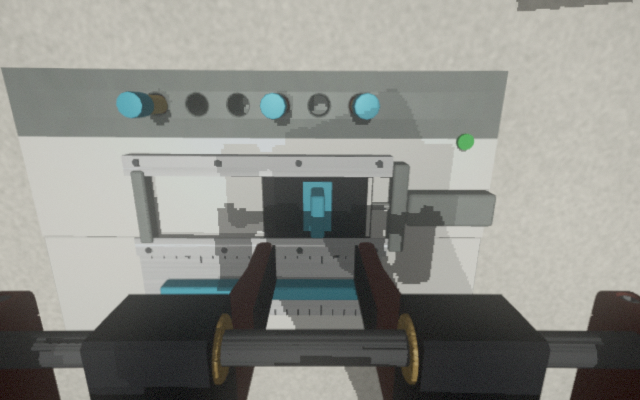

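The wrist view shows the tab centred at u 317 between the fingers (u 265 to 365), clear of the rails and the crossbar at u 400. I descend and pinch.

Call:
move_tool(motion={"ticks":[[0, 0.0005, 0.03, 0, 0, 0], [0, 0.0005, 0.06, 0, 0, 0], [0, 0.0005, 0.085, 0, 0, 0], [0, 0.0005, 0.095, 0, 0, 0], [0, 0.0005, 0.095, 0, 0, 0], [0, 0.0005, 0.095, 0, 0, 0]]})

```text
time: 12.25
ee_pos: [0.5542, 0.1092, 0.113]
tcp_rot: [1.0, 0.007, 0.001, -0.0]
wrist_force: [1.2, -0.4, 0.4]
gripper_width: 0.0398
finger_force: 0.0
```

Call:
move_tool(motion={"ticks":[[0, 0, 0, 0, 0, 0], [0, 0, 0, 0, 0, 0], [0, 0, 0, 0, 0, 0], [0, 0, 0, 0, 0, 0]]}, jaw=0, squeeze=40)

```text
time: 12.75
ee_pos: [0.5535, 0.1078, 0.1122]
tcp_rot: [1.0, 0.006, 0.0, 0.001]
wrist_force: [-0.6, -3.4, 3.3]
gripper_width: 0.0096
finger_force: 40.0
```

Call:
move_tool(motion={"ticks":[[0, -0.005, 0, 0, 0, 0], [0, -0.01, 0, 0, 0, 0], [0, -0.016, 0, 0, 0, 0], [0, -0.022, 0, 0, 0, 0], [0, -0.028, 0, 0, 0, 0], [0, -0.034, 0, 0, 0, 0], [0, -0.039, 0, 0, 0, 0], [0, -0.042, 0, 0, 0, 0]]})

```text
time: 13.75
ee_pos: [0.5531, 0.1478, 0.1122]
tcp_rot: [1.0, 0.005, -0.0, 0.002]
wrist_force: [-0.4, -9.4, 6.2]
gripper_width: 0.0101
finger_force: 40.0
```

Call:
move_tool(motion={"ticks":[[0, 0, 0, 0, 0, 0], [0, 0, 0, 0, 0, 0]]})

```text
time: 14.0
ee_pos: [0.5531, 0.1479, 0.1122]
tcp_rot: [1.0, 0.005, -0.0, 0.002]
wrist_force: [-0.5, -8.0, 6.4]
gripper_width: 0.0099
finger_force: 40.0
```

Run:
```python
from h import *
s=sensors.read_state();print(s["ee_pos"],s["wrist_force"],s["gripper_width"])
W=camrig.capture("wrist");D=camrig.capture("side");f=W["frame"];cv2.imwrite("pics/w7.png",np.vstack([f[60:320],cv2.resize(D["frame"][200:360,240:480],(640,340))[:,:]]) )
```

```text
[0.55305559 0.1479244  0.11217862] [-0.47027573 -7.99997882  6.38005644] 0.009933964907353151
```

View pics/w7.png

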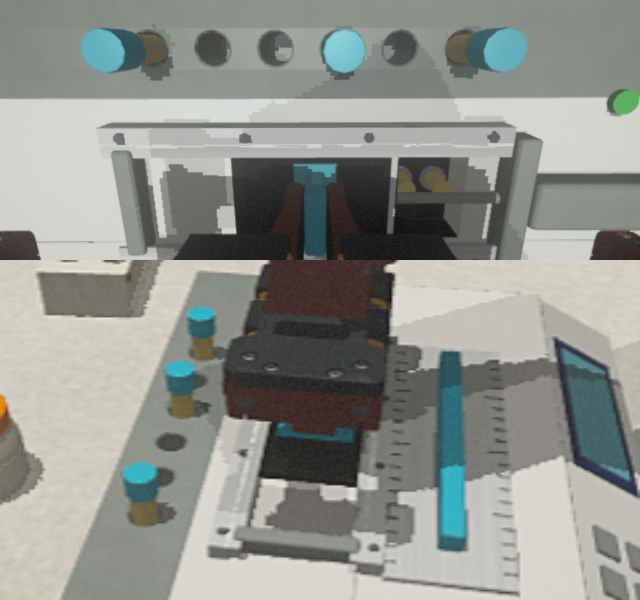

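Two yellow wells, at (405,240) and (433,240) in the wrist view, are uncovered, and the ruler lies flush. I move 2 mm further and check the edge.

Call:
move_tool(motion={"ticks":[[0, -0.001, 0, 0, 0, 0], [0, -0.002, 0, 0, 0, 0], [0, -0.002, 0, 0, 0, 0], [0, -0.002, 0, 0, 0, 0]]})

```text
time: 14.6
ee_pos: [0.553, 0.1495, 0.1121]
tcp_rot: [1.0, 0.005, -0.0, 0.002]
wrist_force: [-1.8, -8.7, 6.2]
gripper_width: 0.01
finger_force: 40.0
```

Run:
```python
from h import *
W=camrig.capture("wrist");g=cv2.cvtColor(W["frame"],cv2.COLOR_BGR2GRAY)
v=238;r=g[v-1:v+2,375:460].mean(0).astype(int);print(r.tolist())
y=W["frame"][v-1:v+2,375:460].mean(0).astype(int);print("yellowness",(y[:,2]-y[:,0]).tolist())
u=375+int(np.argmax(r[:30]>60));print(u,plane(W,(u,v),.106),"wells_mid expected y",.152-.045, .153-.045)
D=camrig.capture("side")
h=cv2.cvtColor(D["frame"],cv2.COLOR_BGR2HSV);m=cv2.inRange(h,(88,110,40),(108,255,255));L=[]
for vv in range(248,330,4):
    w=np.flatnonzero(m[vv,395:425])+395
    if len(w)>3:L.append(plane(D,((w[0]+w[-1])/2,vv),.12))
L=np.array(L);q=np.polyfit(L[:,1],L[:,0],1);print("ruler yaw",-np.arctan(q[0]),"x@.152",np.polyval(q,.152))
print([ (s[:2],c.round(1).tolist()) for s,c,_ in blue(D,amin=90) if 280<s[0]<320])
```

```text
[47, 45, 45, 47, 46, 46, 47, 45, 48, 44, 46, 44, 46, 46, 53, 84, 107, 113, 115, 113, 111, 85, 64, 76, 88, 89, 88, 89, 90, 90, 90, 90, 91, 90, 91, 90, 87, 86, 83, 74, 54, 49, 45, 46, 47, 51, 55, 69, 79, 81, 83, 83, 82, 88, 89, 89, 89, 88, 91, 89, 91, 91, 89, 91, 91, 90, 92, 89, 89, 91, 90, 89, 79, 66, 55, 73, 94, 95, 95, 97, 96, 97, 96, 97, 97]
yellowness [1, 2, 0, 0, 0, 1, 0, 1, 2, -1, -1, 0, 0, 2, 1, 3, 4, 4, 5, 5, 4, 3, 8, 30, 36, 37, 39, 38, 37, 38, 40, 38, 37, 38, 38, 38, 32, 20, 9, 1, 2, 3, 4, 1, 1, 0, 1, 2, 3, 3, 2, 4, 18, 32, 35, 38, 38, 36, 35, 38, 36, 37, 36, 38, 36, 38, 37, 38, 38, 38, 33, 25, 16, 8, 2, 3, 4, 4, 5, 4, 5, 5, 3, 4, 3]
390 [0.56390685 0.11090566 0.106     ] wells_mid expected y 0.107 0.108
ruler yaw 0.01609345585383263 x@.152 0.48298442775311545
[([310, 222], [314.9, 228.7]), ([302, 248], [307.3, 254.9]), ([286, 295], [292.3, 303.6])]
```

Run:
```python
from h import *
W=camrig.capture("wrist");s=sensors.read_state();print(s["ee_pos"])
for z in(.106,.103,.1,.09,.08):print(z,[plane(W,(u,238),z)[1].round(4) for u in(390,396.7,397.5,413,427.5,446.5)])
f=W["frame"];cv2.imwrite("pics/w8.png",cv2.resize(f[205:300,340:500],(800,475),interpolation=cv2.INTER_CUBIC))
```

```text
[0.55303838 0.14957019 0.11215825]
0.106 [np.float64(0.1109), np.float64(0.1074), np.float64(0.107), np.float64(0.099), np.float64(0.0915), np.float64(0.0816)]
0.103 [np.float64(0.1102), np.float64(0.1066), np.float64(0.1062), np.float64(0.098), np.float64(0.0904), np.float64(0.0804)]
0.1 [np.float64(0.1095), np.float64(0.1059), np.float64(0.1054), np.float64(0.0971), np.float64(0.0893), np.float64(0.0792)]
0.09 [np.float64(0.1071), np.float64(0.1033), np.float64(0.1028), np.float64(0.094), np.float64(0.0858), np.float64(0.075)]
0.08 [np.float64(0.1047), np.float64(0.1007), np.float64(0.1002), np.float64(0.0909), np.float64(0.0822), np.float64(0.0709)]
```

View pics/w8.png

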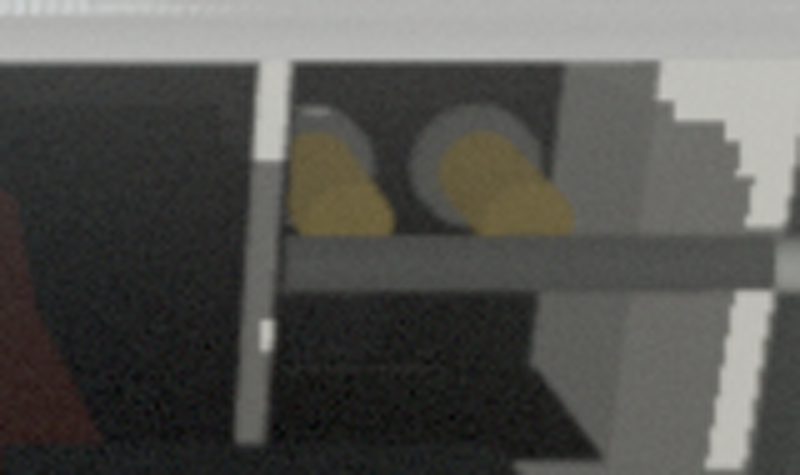

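The white line moves with the plate, and both uncovered wells show (rings at u 401 and 436). The edge measures 0 to 2 mm short of half travel, so I add 1.5 mm.

Call:
move_tool(motion={"ticks":[[0, -0.0015, 0, 0, 0, 0], [0, -0.0015, 0, 0, 0, 0], [0, -0.0015, 0, 0, 0, 0], [0, -0.0015, 0, 0, 0, 0], [0, -0.0015, 0, 0, 0, 0], [0, -0.0015, 0, 0, 0, 0]]})

```text
time: 15.5
ee_pos: [0.553, 0.1511, 0.1122]
tcp_rot: [1.0, 0.005, -0.0, 0.002]
wrist_force: [-0.9, -9.0, 5.4]
gripper_width: 0.0098
finger_force: 40.0
```

Run:
```python
from h import *
s=sensors.read_state();print(s["ee_pos"],s["qd"].round(3),s["finger_force"]);print(robot.finish_job())
```

```text
[0.55304472 0.15105561 0.11218716] [-0.001 -0.     0.    -0.001 -0.002 -0.001  0.001] 40.007105469703674
the job is handed in; nothing more can be done
None
```

I handed the job in at 15.5 s: the ruler lies flush and about centred on the front rail, released, and the gripper still holds the shutter about 43 mm open (half travel is 42 mm) with two wells uncovered.

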